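Pack the air-sampling kit tray

TASK

Pack the sampling kit into the recesses of the aluminium tray: stand the pump (the taller grey case, with a hose nipple on top) upright in the rectangular recess, the filter cassette (the taller white round one, with a stub on top) upright in the round recess, and lay the long tube holder in the long narrow recess, each set down, not dropped, and sitting flat on its recess's floor. Leave their look-alikes, the shorter grey battery pack, the flat white dish and the short tube holder, where they are on the bench.

Things in the scene. Friction and masses are not known exactly. Their poses are not given: they have to be found in the camera images.
- pump_center (a point): Air-sampling pump, the taller of two grey cases, standing upright on the bench: 60 x 36 x 96 mm (x, y, z), a brass hose nipple (12 mm across, 14 mm tall) and a black screen on top, keypad on its -y face. To be packed. The point is the case's centre, 48 mm above its foot. z up; x along its 60 mm width, y across its 36 mm thickness. About 0.35 kg.
- cassette_center (a point): Filter cassette, white plastic cylinder standing upright, 46 mm across and 40 mm tall with a grey band, and a grey stub (13 mm across, 12 mm tall) on top. To be packed. The point is the cylinder's centre, 20 mm above its foot; z up. About 40 g.
- tube_center (a point): Long tube holder, lying on the bench: 110 mm long along its x, aluminium tube 22 mm across between square grey end caps (24 x 24 mm, 14 mm long each), so it does not roll. To be packed. The point is its centre, 12 mm above its underside; z up. About 90 g.
- pack_center (a point): Battery pack, look-alike of the pump, to be left alone: grey case 60 x 36 mm but only 62 mm tall, flat top with two small brass contacts, no nipple. The point is its centre, 31 mm above its foot.
- dish_center (a point): Flat filter dish, look-alike of the cassette, to be left alone: white, 46 mm across, only 16 mm tall, no stub. The point is its centre, 8 mm above its foot.
- short_tube_center (a point): Short tube holder, look-alike of the long one, to be left alone: 66 mm long along its x, square end caps 24 x 24 mm. The point is its centre, 12 mm above its underside.
- pocket_pump: Fixed grey insert in the tray, 142 x 98 x 24 mm (x, y, z; its top 28 mm above the bench). Origin: centre of its underside, z up. Centred in its top, a recess 8 mm deep with a white floor 16 mm above the origin, rectangular, 76 mm along x by 52 mm along y: the pump's place, with its 60 mm width along x, either way round. Seated, the pump's centre is 64 mm above the origin.
- pocket_cassette: Fixed grey insert in the tray, 142 x 98 x 24 mm (x, y, z; its top 28 mm above the bench). Origin: centre of its underside, z up. Centred in its top, a recess 8 mm deep with a white floor 16 mm above the origin, round, 62 mm across: the cassette's place. Seated, the cassette's centre is 36 mm above the origin. Fingers may not fit down beside it: hold it high.
- pocket_tube: Fixed grey insert in the tray, 142 x 98 x 24 mm (x, y, z; its top 28 mm above the bench). Origin: centre of its underside, z up. Centred in its top, a recess 8 mm deep with a white floor 16 mm above the origin, long and narrow, 126 mm along x by 40 mm along y: the long tube holder's place, lying along x, either way round. Seated, its centre is 28 mm above the origin. Fingers may not fit down beside it: hold it high.
- tray: Low aluminium kit tray, fixed, 152 x 312 x 30 mm (x, y, z; walls and floor 4 mm), with a black handle at each y end reaching 26 mm further out. Origin: centre of its underside, on the bench; z up. It holds three inserts, 142 x 98 mm, side by side along its y in any order.
There are look-alikes about, which are no part of the job. Leave any blue or green look-alike of the pocket_cassette alone.

How it is judged (in metres and radians):
At the end, for the whole second after the job is handed in: Pump, cassette, long tube holder each in own recess: centre within 13 mm of its middle, at most 3 mm above seated height, pump within 0.1 rad and cassette 0.15 rad of upright, released, at rest; pack, dish and short tube holder within 30 mm of their starts, pack and dish upright within 0.2 rad (horizontal distance between pump_center and pocket_pump below 0.013 m and z of pump_center in the frame of pocket_pump below 0.067 m and horizontal distance between cassette_center and pocket_cassette below 0.013 m and z of cassette_center in the frame of pocket_cassette below 0.039 m and horizontal distance between tube_center and pocket_tube below 0.013 m and z of tube_center in the frame of pocket_tube below 0.031 m and angle between pump_center's own z axis and vertical below 0.1 rad and angle between cassette_center's own z axis and vertical below 0.15 rad and linear speed of each of pump, cassette, tube below 0.02 m/s and angular speed of each of pump, cassette, tube below 0.2 rad/s and distance of each of pack_center, dish_center, short_tube_center from where it was at the start of the episode below 0.03 m and angle between each of pack_center, dish_center's own z axis and vertical below 0.2 rad); the robot touches nothing.
It fails at once if a look-alike is moved more than 30 mm from its place (distance of any of pack_center, dish_center, short_tube_center from where it was at the start of the episode above 0.03 m).
It fails at once if the pump is dropped into its recess (faster than 0.7 m/s just over or in it) (linear speed of pump above 0.7 m/s and horizontal distance between pump_center and pocket_pump below 0.03 m and z of pump_center in the frame of pocket_pump below 0.094 m).
It fails at once if the cassette is dropped into its recess (faster than 0.7 m/s just over or in it) (linear speed of cassette above 0.7 m/s and horizontal distance between cassette_center and pocket_cassette below 0.03 m and z of cassette_center in the frame of pocket_cassette below 0.066 m).
It fails at once if the tube is dropped into its recess (faster than 0.7 m/s just over or in it) (linear speed of tube above 0.7 m/s and horizontal distance between tube_center and pocket_tube below 0.03 m and z of tube_center in the frame of pocket_tube below 0.058 m).
It also fails if it takes over 96 s, if anything falls off the work surface, if the arm or the gripper's body presses on something with over 40 N, if the wrist force passes 120 N, or if a joint passes its speed limit or range.

ROBOT

A 7-joint arm with a two-finger parallel gripper is mounted at the origin on the work surface. World frame = base frame: x ahead of the robot, y to its left, z up, the work surface at z = 0. Lengths are in m, angles in degrees, forces in N, time in s.
With the tool pointing down it reaches from about 0.4 to 0.85 m from the base axis. Payload 4.5 kg.
Tool frame: the origin (TCP) lies midway between the tips of the shut fingers; the grasp point (between the pads) lies behind it (r.tcp_to_grasp is the z of the grasp point in the tool frame, in m); z points along the fingers, y is the line along which they close (so a half turn about z gives the same grasp; the last joint's range is limited). The gripper opens to 85 mm and grips with 20 to 120 N. Pads are 22 mm wide; open, the fingers measure 114 mm over their backs; the gripper's body (76 mm by 85 mm) begins 54 mm behind the grasp point. The pads swing forward as they close: fully open they stand 13 mm farther back than shut.
Start: joints at [71.608, 39.483, -11.15, 89.685, 9.013, 51.709, -12.324], TCP at [0.217, -0.586, 0.205] pointing down, gripper open.
Joint ranges: [-172.22, 172.22], [-26.19, 119.32], [-84.43, 86.54], [7.71, 146.69], [-57.33, 237.33], [2.42, 119.75], [-152.13, 152.13]. Speed limits (degrees/s): [147.25, 147.25, 180, 180, 180, 180, 180].

INTERFACE

Orientations are given as a 3x3 rotation matrix whose columns are the frame's x, y, z axes.
In Python, from cell import r gives the robot as it stands.
- The arm moves only by the tool drive_tool, never from a script. Its argument "targets" is one flat list of numbers, 7 for each row, row after row: the turn, a rotation vector about the tool's x, y, z in rad, then the shift along the tool's x, y, z in cm, then the opening, from 0 (shut) to 1 (fully open). In form: [ax, ay, az, dx, dy, dz, hand, ax, ay, az, dx, dy, dz, hand, ...]. A call has 1 to 8 rows; each row is the pose to reach, as a shift and turn from the pose commanded when the call began, along the tool's axes at that moment; what a row does not reach only later rows make up. A row lasts 1/12 s, in which the tool goes at most 41.7 mm and 7.16 degrees, less where a joint would pass 70% of its speed; a pose out of reach is approached as far as the arm can. A call with a gripper value outside its range is refused whole. The fingers move at their own pace and stop on an object; the grip force is fixed at half the most. Time passes only in rows, so rows that repeat a pose let the fingers close. It gives the time, the measured TCP pose, the force, the opening and the grip force at its end, in the units of the state.
- r.sense(): the state, without advancing time (a new reading comes with each control period).
- r.capture(name): name is "scene" or "side" or "wrist"; returns the picture (420x560x3 uint8, blue, green, red); there is no depth.
- r.camera_model(name): a dict with "camera_matrix" (3x3 intrinsics, pixels), "k1" (the pictures are not rectified: a ray, as slopes to the right and down, at radius r is drawn at 1 + k1 r^2 times it, then the intrinsics apply), "R" (3x3) and "t" (3): a world point X has camera coordinates R X + t; the wrist camera has in their place "tool_from_camera" (4x4, takes a point from camera to tool coordinates, whose origin is the TCP and whose axes are the flange's). Camera axes: x right, y down, z forward; pixel columns grow to the right and rows downward; lengths in m; the calibration is good to about 2 mm. A picture is of the moment at which its call begins: read the wrist's pose just before it. camera_model takes no time and is no camera call.
- r.sign_off(): hands the job in; it is judged then, once.
The state is a dict: "clock": time; "qpos": joint angles; "qvel": joint speeds; "effort": joint torques, N m; "tool_pos": TCP position; "eef_rot": TCP orientation; "wrist_force": force on the tool from outside, world axes, zero at the start; "ft_torque": the same for the moment, N m; "finger_gap": opening from 0.0 (shut) to 1.0 (fully open); "finger_force": force on a finger pad.
Only numpy, scipy, OpenCV 4.12 (cv2) and the standard library are available. Lean on these libraries where they do the work, as an engineer would, in place of code of your own. Each camera call takes 0.05 s, during which the arm holds its last target. There are 200 camera calls.

## Working session

There is one attempt and no reset: what is moved stays moved. The work goes in short steps, Python scripts to look and compute and a tool call to move; the robot and the scene stay as the last step left them, time stands still between calls to the robot, and variables do not carry over. Pictures are saved under pics/ and viewed, at most 14 in all, crops included, and the job is handed in when it is done.

Besides the shell and the picture viewer there is one more tool, called after ">>>" as name(argument=value, ...) on one line, values as JSON. drive_tool: Moves the arm, as the interface text tells. Its arguments: {"type":"object","properties":{"targets":{"type":"array"}},"required":["targets"]}

```bash
mkdir -p pics; ls; python3 - <<'E'
from cell import r
import cv2
for n in("scene","side"):
    cv2.imwrite(f"pics/{n}0.png",r.capture(n)); m=r.camera_model(n); print(n,m)
print(r.camera_model("wrist")); print(r.sense(), r.tcp_to_grasp)
E
```

```text
pics
scene {'camera_matrix': array([[459.6371861 ,   0.        , 278.55201844],
       [  0.        , 459.6371861 , 209.83599479],
       [  0.        ,   0.        ,   1.        ]]), 'k1': -0.09510902138664837, 'R': array([[ 0.40889911,  0.91257449,  0.00305137],
       [ 0.49961986, -0.22106514, -0.83756206],
       [-0.76366322,  0.3440029 , -0.54633368]]), 't': array([-0.18709852, -0.14854752,  1.41683972])}
side {'camera_matrix': array([[398.30933541,   0.        , 277.34424232],
       [  0.        , 398.30933541, 208.66663413],
       [  0.        ,   0.        ,   1.        ]]), 'k1': -0.025720030809799874, 'R': array([[ 0.98516439, -0.1715491 , -0.00469459],
       [-0.11258069, -0.62539278, -0.77214601],
       [ 0.12952499,  0.76121927, -0.63542781]]), 't': array([-0.42676452,  0.0774044 ,  0.83059475])}
{'camera_matrix': array([[291.27131259,   0.        , 279.99198895],
       [  0.        , 291.27131259, 210.67487515],
       [  0.        ,   0.        ,   1.        ]]), 'k1': -0.056396522253176595, 'tool_from_camera': array([[ 1.05505272e-03, -9.57345385e-01, -2.889441
[... 427 characters left out ...]
 'qvel': array([-0.03929704, -0.17077252, -0.01072076, -0.18222308,  0.01978239,
       -0.12174563,  0.06400693]), 'effort': array([-3.77816032e-03, -5.40594220e+01, -1.27155494e+00, -1.58984578e+01,
        9.38587793e-03,  4.36373623e-03, -2.58344983e-05]), 'tool_pos': array([ 0.2168647 , -0.58548568,  0.2041614 ]), 'eef_rot': array([[ 9.37661025e-01,  3.47550398e-01, -7.23078086e-04],
       [ 3.47551119e-01, -9.37659801e-01,  1.52226577e-03],
       [-1.48937181e-04, -1.67867588e-03, -9.99998580e-01]]), 'wrist_force': array([-0.93201509, -0.16035363, -0.18254931]), 'ft_torque': array([ 0.00031237,  0.0708997 , -0.00444885]), 'finger_force': 0.0, 'finger_gap': 0.9985217852628956} -0.0187
```

View pics/scene0.png

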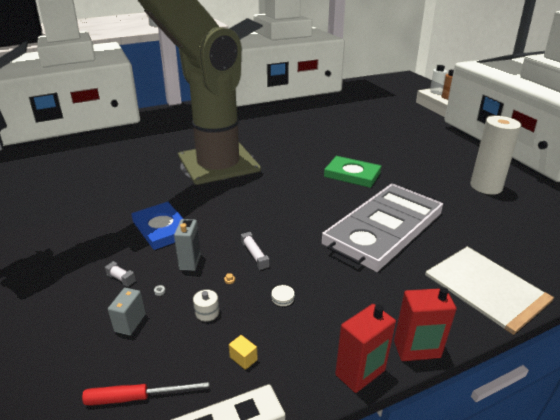

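View pics/side0.png

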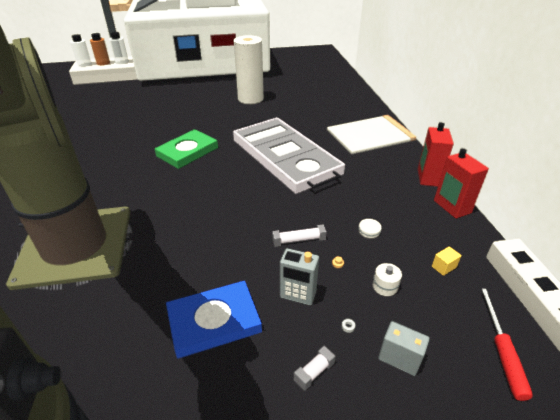

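Scene view: 
- Pump with nipple at (188,245), against the battery pack at (127,310).
- Cassette with stub at (205,305), against the flat dish at (283,295).
- Long tube at (255,250), against the short tube at (120,272).
- Tray recesses: round (363,238), rectangular (386,219), long (408,203). The blue (160,223) and green (353,170) inserts are decoys.

Side view: pump (298,277), pack (404,347), cassette (387,279), dish (370,228), long tube (300,236), short tube (315,367).

```bash
cat > h.py <<'E'
from cell import r
import cv2, numpy as np
def ray(n,px,s=None):
    m=r.camera_model(n); K=m["camera_matrix"]
    d=cv2.undistortPoints(np.array([[px]],float),K,np.array([m["k1"],0,0,0,0.]))[0,0]
    d=np.array([d[0],d[1],1.])
    # contract's model: drawn = slope*(1+k1 r^2): same as OpenCV k1
    if n=="wrist":
        s=s or r.sense(); T=m["tool_from_camera"]; R=s["eef_rot"]
        return R@T[:3,3]+s["tool_pos"], R@T[:3,:3]@d
    return -m["R"].T@m["t"], m["R"].T@d
def plane(n,px,z,s=None):
    o,d=ray(n,px,s); return o+d*(z-o[2])/d[2]
def proj(n,X,s=None):
    m=r.camera_model(n)
    if n=="wrist":
        s=s or r.sense(); T=m["tool_from_camera"]; p=s["eef_rot"].T@(np.array(X)-s["tool_pos"]); c=T[:3,:3].T@(p-T[:3,3])
    else: c=m["R"]@np.array(X)+m["t"]
    a=c[:2]/c[2]; a=a*(1+m["k1"]*(a@a)); K=m["camera_matrix"]; return K[0,0]*a[0]+K[0,2],K[1,1]*a[1]+K[1,2]
def two(a,b):
    (o,d),(p,e)=ray("scene",a),ray("side",b)
    A=np.c_[d,-e]; t=np.linalg.lstsq(A,p-o,rcond=None)[0]; q,w=o+t[0]*d,p+t[1]*e
    return (q+w)/2, np.linalg.norm(q-w)
def go(X,yaw=None,s=None):
    """shift (tool axes, cm) and yaw (rad about tool z) so that TCP goes to X with tool y along yaw (deg, world)"""
    s=s or r.sense(); R=s["eef_rot"]; print("shift cm",np.round(R.T@(np.array(X)-s["tool_pos"])*100,2))
    if yaw is not None:
        y=np.array([np.cos(np.radians(yaw)),np.sin(np.radians(yaw)),0]); v=R.T@y; a=np.arctan2(-v[0],v[1])
        a=(a+np.pi/2)%np.pi-np.pi/2; print("turn z",round(a,3),"q7",s["qpos"][6])
E
python3 - <<'E'
from h import *; np.set_printoptions(precision=3,suppress=True)
for n,a,b in [("pump_nipple",(183,228),(308,257)),("cass",(205,294),(388,270)),("tube",(255,250),(300,236)),("dish",(283,291),(370,225)),("pack",(127,295),(405,332)),("short",(120,272),(315,367)),
 ("round",(363,238),(308,166)),("rect",(386,219),(286,149)),("long",(408,203),(266,133))]: print(n,*two(a,b))
for n,ps in [("scene",[(245,237),(265,263)]),("side",[(277,237),(323,234)])]:
    print("tube ends",n,[plane(n,p,.012) for p in ps])
for z,ps in[(.03,[(323,235),(375,260),(443,203),(394,187)])]: print("tray",[plane("scene",p,z) for p in ps])
E
```

```text
pump_nipple [ 0.449 -0.212  0.102] 0.001038352540755411
cass [ 0.598 -0.215  0.046] 0.0017973215523189837
tube [ 0.47  -0.064  0.011] 0.002561480639243564
dish [ 0.623 -0.065  0.018] 0.0019212079605948303
pack [ 0.565 -0.353  0.066] 0.002643436858086293
short [ 0.429 -0.356  0.014] 0.002858009137417291
round [0.543 0.173 0.023] 0.0014376049676508977
rect [0.503 0.265 0.024] 0.003179305718960331
long [0.463 0.363 0.023] 0.0012657361132032946
tube ends scene [array([ 0.415, -0.067,  0.012]), array([ 0.521, -0.06 ,  0.012])]
tube ends side [array([ 0.422, -0.061,  0.012]), array([ 0.519, -0.07 ,  0.012])]
tray [array([0.503, 0.091, 0.03 ]), array([0.627, 0.149, 0.03 ]), array([0.507, 0.44 , 0.03 ]), array([0.389, 0.372, 0.03 ])]
```

```bash
python3 - <<'E'
from h import *
go([.50,-.15,.26],90)
E
```

```text
shift cm [ 41.68 -31.    -5.54]
turn z 0.355 q7 -12.32323753936977
```

>>> drive_tool(targets=[0,0,0.05,4,-3,-1.5,1,0,0,0.1,7,-5.3,-3,1,0,0,0.15,10,-7.5,-4,1,0,0,0.2,13,-9.8,-5.5,1,0,0,0.25,16.3,-12,-5.5,1,0,0,0.3,19.5,-14.5,-5.5,1,0,0,0.355,22.7,-17,-5.5,1,0,0,0.355,26,-19.5,-5.5,1])

```text
clock: 0.77
tool_pos: [0.3933, -0.3114, 0.2599]
eef_rot: [[1.0, -0.003, -0.0], [-0.003, -1.0, 0.0], [-0.0, -0.0, -1.0]]
wrist_force: [0.9, 0.8, -0.3]
finger_gap: 1.002
finger_force: 0.0
```

```bash
python3 - <<'E'
from h import *
go([.50,-.15,.26],90)
E
```

```text
shift cm [ 10.63 -16.17  -0.02]
turn z -0.003 q7 -60.75554227130427
```

>>> drive_tool(targets=[0,0,0,2,-3,0,1,0,0,0,4,-6,0,1,0,0,0,6,-9,0,1,0,0,0,8.5,-13,0,1,0,0,0,10.5,-16,0,1,0,0,0,10.5,-16,0,1,0,0,0,10.5,-16,0,1])

```text
clock: 1.35
tool_pos: [0.4992, -0.15, 0.2595]
eef_rot: [[1.0, 0.007, 0.0], [0.007, -1.0, 0.001], [0.0, -0.001, -1.0]]
wrist_force: [-1.2, 0.1, -0.1]
finger_gap: 1.0
finger_force: 0.0
```

```bash
python3 - <<'E'
from h import *; import pickle
s=r.sense(); im=r.capture("wrist"); cv2.imwrite("pics/w1.png",im); pickle.dump(s,open("w1.pkl","wb"))
print(s["tool_pos"])
for n,X in dict(nip=[.449,-.212,.102],cass=[.598,-.215,.046],tube=[.47,-.064,.012],pack=[.565,-.353,.062],dish=[.623,-.065,.016]).items(): print(n,np.round(proj("wrist",X,s)))
E
```

```text
[ 0.4991977  -0.14995434  0.25952084]
nip [332. 232.]
cass [333. 103.]
tube [222. 196.]
pack [444. 133.]
dish [217.  84.]
```

View pics/w1.png

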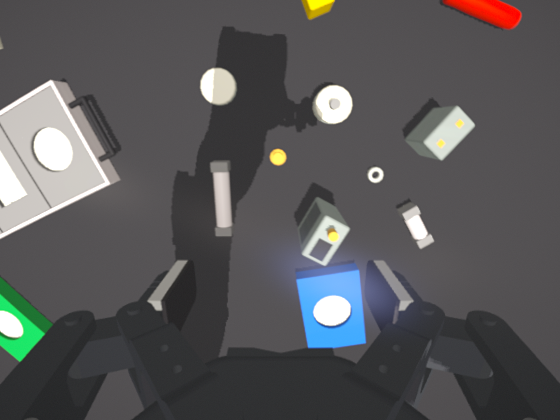

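The wrist view agrees with the two-view fixes: long tube (222,199), cassette with stub (334,104), pump with nipple (333,237). Dish, pack and short tube are at (218,86), (441,133) and (417,225). I'll check the choices in one close crop.

```bash
python3 - <<'E'
import cv2
im=cv2.imread("pics/w1.png")[75:275,195:365]; im=cv2.convertScaleAbs(im,alpha=1.5,beta=25)
cv2.imwrite("pics/w1c.png",cv2.resize(im,None,fx=3,fy=3,interpolation=cv2.INTER_CUBIC))
E
```

```text
(no output)
```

View pics/w1c.png

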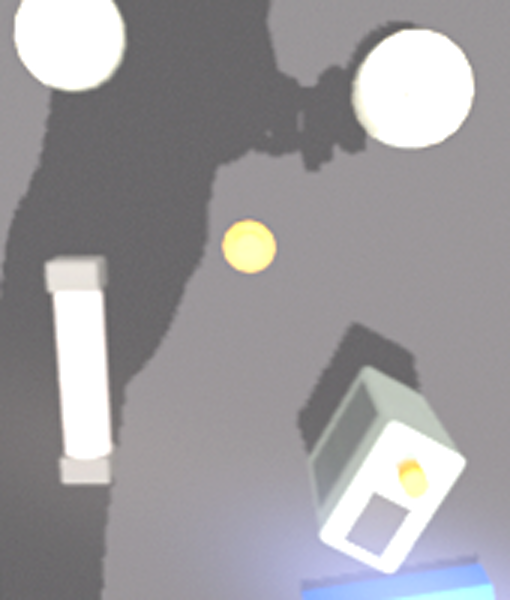

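The crop confirms the choices: the pump top, with nipple and screen, has corners at full-frame (327,215), (350,229), (325,266) and (302,254). The cassette is at (333,104), and the long tube runs from (221,162) to (224,236).

```bash
python3 - <<'E'
from h import *; import pickle; np.set_printoptions(precision=4,suppress=True)
s=pickle.load(open("w1.pkl","rb"))
c=[plane("wrist",p,.096,s) for p in [(326.7,215),(350.3,229),(325,266),(301.7,254)]]
print("pump",np.mean(c,0),[ (round(float(np.linalg.norm(c[i]-c[i-1])),4), round(float(np.degrees(np.arctan2(*(c[i]-c[i-1])[1::-1]))),1)) for i in range(4)])
im=cv2.imread("pics/w1.png")
m=(im.min(2)>130).astype(np.uint8)
n,l,st,ce=cv2.connectedComponentsWithStats(m)
i=l[98,326]; print("cass px",ce[i],st[i],plane("wrist",ce[i],.036,s))
a,b=plane("wrist",(220.7,161.7),.012,s),plane("wrist",(223.7,236),.024,s); d=(a-b)[:2]
print("tube",a,b,np.degrees(np.arctan2(d[1],d[0])),np.linalg.norm(d),b[:2]+.055*d/np.linalg.norm(d))
E
```

```text
pump [ 0.4338 -0.2065  0.096 ] [(0.0586, -29.0), (0.0346, -120.6), (0.0575, 150.7), (0.0343, 61.2)]
cass px [333.0423 104.2108] [ 315   85   38   39 1181] [ 0.5973 -0.2165  0.036 ]
tube [ 0.5198 -0.0649  0.012 ] [ 0.4111 -0.0663  0.024 ] 0.731207922499413 0.1087224519061228 [ 0.4661 -0.0656]
```

>>> drive_tool(targets=[0,0,0,-1.1,-2.8,2,0.6,0,0,0,-2.2,-5.6,4,0.6,0,0,0,-3.25,-8.45,7,0.6,0,0,0,-3.25,-8.45,11,0.6,0,0,0,-3.25,-8.45,15,0.6,0,0,0,-3.25,-8.45,18,0.6,0,0,0,-3.25,-8.45,20,0.6,0,0,0,-3.25,-8.45,20,0.6])

```text
clock: 2.07
tool_pos: [0.4622, -0.0706, 0.0567]
eef_rot: [[1.0, -0.003, -0.008], [-0.003, -1.0, -0.001], [-0.008, 0.001, -1.0]]
wrist_force: [-0.3, -0.1, 0.2]
finger_gap: 0.601
finger_force: 0.0
```

```bash
python3 - <<'E'
from h import *
s=r.sense();cv2.imwrite("pics/w2.png",r.capture("wrist"))
go([.466,-.0655,.006],90.7,s); print(proj("wrist",[.466,-.0655,.024],s))
E
```

```text
shift cm [ 0.42 -0.51  5.06]
turn z -0.015 q7 -94.7057780393856
(np.float64(273.3058710628782), np.float64(222.72815220360076))
```

View pics/w2.png

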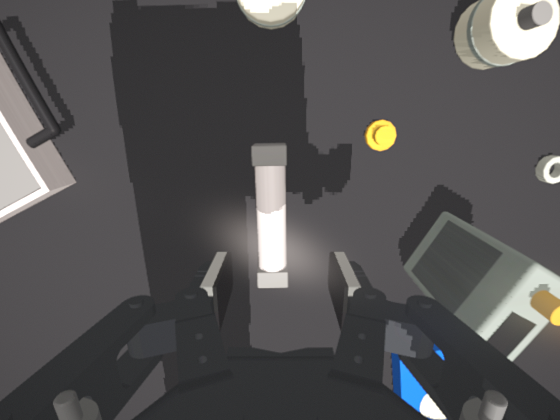

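>>> drive_tool(targets=[0,0,-0.015,0.4,-0.5,2,0.6,0,0,-0.015,0.4,-0.5,4,0.6,0,0,-0.015,0.4,-0.5,5,0.6,0,0,-0.015,0.4,-0.5,5,0.6,0,0,-0.015,0.4,-0.5,5,0.1,0,0,-0.015,0.4,-0.5,5,0,0,0,-0.015,0.4,-0.5,5,0,0,0,-0.015,0.4,-0.5,5,0])

```text
clock: 2.78
tool_pos: [0.47, -0.0642, 0.0109]
eef_rot: [[1.0, 0.014, 0.002], [0.014, -1.0, -0.0], [0.002, 0.0, -1.0]]
wrist_force: [-0.5, -0.5, 0.0]
finger_gap: 0.033
finger_force: 0.0
```

>>> drive_tool(targets=[0,0,0,0,0,0,0,0,0,0,0,0,0,0,0,0,0,0,0,-1,0,0,0,0,0,0,-2,0])

```text
clock: 3.12
tool_pos: [0.469, -0.0639, 0.0304]
eef_rot: [[1.0, 0.015, -0.001], [0.015, -1.0, -0.0], [-0.001, 0.0, -1.0]]
wrist_force: [0.2, -0.9, 0.7]
finger_gap: -0.001
finger_force: 0.0
```

```bash
python3 - <<'E'
from h import *
s=r.sense();cv2.imwrite("pics/w3.png",r.capture("wrist")); print(s["tool_pos"],s["finger_gap"])
t=np.radians(22.7)
go([.463,.363,.19],90+22.7,s)
E
```

```text
[ 0.46895704 -0.06388141  0.0303726 ] -0.0009088193853687303
shift cm [ 2.000e-02 -4.269e+01 -1.597e+01]
turn z -0.381 q7 -94.96234453299328
```

View pics/w3.png

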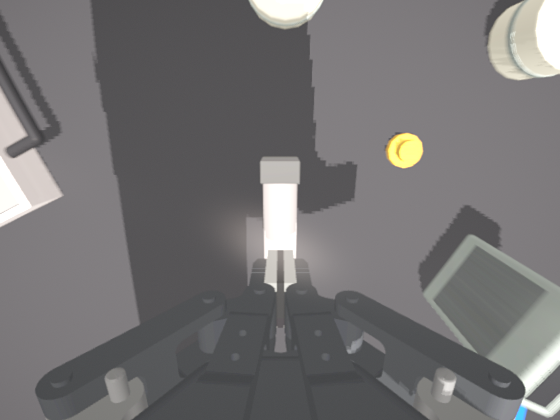

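The fingers closed above the tube's widest line and missed it. I'll open, go lower and regrasp.

>>> drive_tool(targets=[0,0,0,-0.2,0.1,0,0.6,0,0,0,-0.2,0.1,0,0.6,0,0,0,-0.2,0.1,0,0.6,0,0,0,-0.2,0.1,1.5,0.6,0,0,0,-0.2,0.1,2.8,0.6,0,0,0,-0.2,0.1,2.8,0.6,0,0,0,-0.2,0.1,2.8,0.6,0,0,0,-0.2,0.1,2.8,0.6])

```text
clock: 3.83
tool_pos: [0.4674, -0.065, 0.0021]
eef_rot: [[1.0, 0.015, -0.0], [0.015, -1.0, -0.0], [-0.0, 0.0, -1.0]]
wrist_force: [-0.3, -0.5, 0.4]
finger_gap: 0.598
finger_force: 0.0
```

>>> drive_tool(targets=[0,0,0,0,0,-0.1,0,0,0,0,0,0,-0.1,0,0,0,0,0,0,-0.1,0,0,0,0,0,0,-0.1,0,0,0,0,0,0,-0.1,0,0,0,0,0,0,-0.1,0])

```text
clock: 4.33
tool_pos: [0.4675, -0.0649, 0.003]
eef_rot: [[1.0, 0.015, 0.0], [0.015, -1.0, -0.0], [0.0, 0.0, -1.0]]
wrist_force: [0.7, -0.0, 0.2]
finger_gap: -0.003
finger_force: 0.0
```

```bash
python3 - <<'E'
from h import *
s=r.sense();w=r.capture("wrist"); z=r.capture("side")[190:310,230:390]
cv2.imwrite("pics/w4.png",np.vstack([w[:300,100:500],cv2.resize(z,(400,300))])); print(proj("wrist",s["tool_pos"],s),proj("wrist",[.467,-.0655,.024],s), proj("side",s["tool_pos"]))
E
```

```text
(np.float64(280.4170998745208), np.float64(245.87675236959086)) (np.float64(281.48624373339226), np.float64(261.90309767970047)) (np.float64(298.6603259049398), np.float64(238.56540281872472))
```

View pics/w4.png

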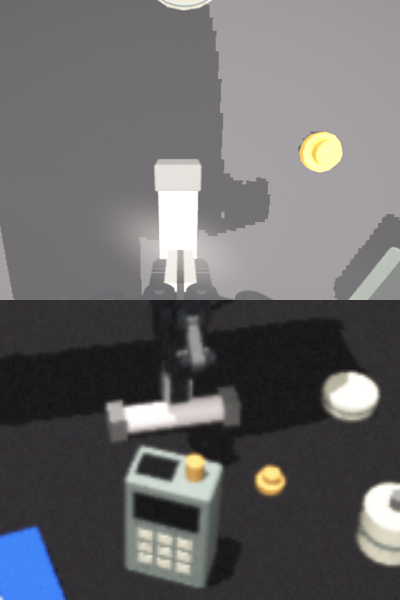

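```bash
python3 - <<'E'
from h import *
s=r.sense()
for X in [(.522,-.053,.024),(.522,-.077,.024),(.508,-.053,.024),(.508,-.077,.024)]: print(np.round(proj("wrist",X,s),1))
print(np.round(s["qpos"],2),s["tool_pos"],s["wrist_force"],s["finger_gap"], proj("scene",s["tool_pos"]),proj("scene",s["tool_pos"]+[0,0,.02]),proj("side",s["tool_pos"]+[0,0,.02]))
z=r.capture("scene")[190:290,190:320]; a=r.capture("side")[190:290,240:370]
w=cv2.imread("pics/w4.png")[140:300,100:300]
cv2.imwrite("pics/c5.png",np.vstack([np.hstack([cv2.resize(z,(390,300)),cv2.resize(a,(390,300))]),np.pad(cv2.resize(w,(375,300)),((0,0),(0,405),(0,0)))]))
E
```

```text
[258.6 162.6]
[306.2 163.4]
[258.7 189.8]
[305.1 190.5]
[  3.    50.39  -1.13 123.65   8.31   6.02 -95.14] [ 0.46747532 -0.06494133  0.00291287] [-0.0217807  -0.06925251  0.00179143] -0.0004440784143913298 (np.float64(254.08527525088599), np.float64(252.7961312622019)) (np.float64(253.84571717388286), np.float64(245.7594220293368)) (np.float64(298.91806911587946), np.float64(231.63136515858045))
```

View pics/c5.png

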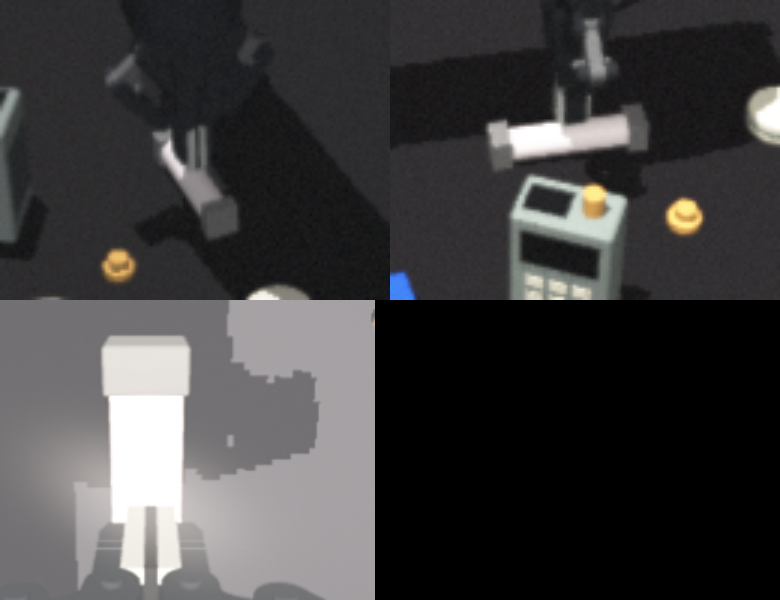

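>>> drive_tool(targets=[0,0,0,0,0,-3,0,0,0,0,0,0,-6,0,0,0,0,0,0,-6,0,0,0,0,0,0,-6,0])

```text
clock: 4.87
tool_pos: [0.4685, -0.0651, 0.0641]
eef_rot: [[1.0, 0.015, 0.003], [0.015, -1.0, -0.0], [0.003, 0.0, -1.0]]
wrist_force: [0.1, -0.3, -0.1]
finger_gap: -0.003
finger_force: 0.0
```

```bash
python3 - <<'E'
from h import *
s=r.sense()
o=[]
for n in("scene","side"):
    u=np.array(proj(n,s["tool_pos"])); print(n,u, s["tool_pos"])
    x,y=int(u[0]),int(u[1]); im=cv2.convertScaleAbs(r.capture(n),alpha=2.5,beta=20); cv2.circle(im,(x,y),1,(0,0,255),-1)
    o.append(cv2.resize(im[y-50:y+50,x-60:x+60],(400,333)))
cv2.imwrite("pics/c6.png",np.hstack(o))
E
```

```text
scene [253.46034427 231.03825733] [ 0.4685349  -0.06507515  0.0641172 ]
side [300.05805709 216.54558036] [ 0.4685349  -0.06507515  0.0641172 ]
```

View pics/c6.png

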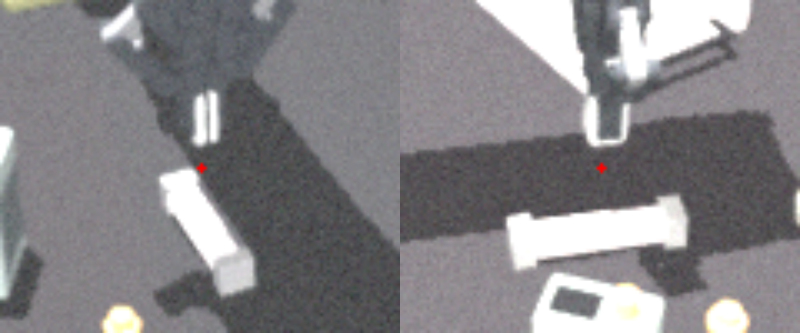

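The shut fingertips really sit about 21 mm above the reported TCP (red dot) in both views. The first two closings therefore passed over the tube, and the tube has not moved. I'll offset heights by −21 mm and watch the force.

>>> drive_tool(targets=[0,0,0,0,0,1.5,0.6,0,0,0,0,0,3,0.6,0,0,0,0,0,4,0.6,0,0,0,-0.1,0,5.5,0.6,0,0,0,-0.1,0,6.5,0.6,0,0,0,-0.1,0,7.2,0.6,0,0,0,-0.1,0,7.7,0.6,0,0,0,-0.1,0,7.7,0.6])

```text
clock: 5.63
tool_pos: [0.4659, -0.0649, -0.0151]
eef_rot: [[1.0, 0.015, -0.002], [0.015, -1.0, -0.0], [-0.002, -0.0, -1.0]]
wrist_force: [0.1, 0.5, 0.4]
finger_gap: 0.599
finger_force: 0.0
```

>>> drive_tool(targets=[0,0,0,0,0,0,0,0,0,0,0,0,0,0,0,0,0,0,0,0,0,0,0,0,0,0,0,0,0,0,0,0,0,0,0,0,0,0,0,0,0,0])

```text
clock: 6.13
tool_pos: [0.4669, -0.065, -0.0132]
eef_rot: [[1.0, 0.015, 0.001], [0.015, -1.0, -0.0], [0.001, 0.0, -1.0]]
wrist_force: [-0.4, 1.0, 6.6]
finger_gap: 0.213
finger_force: 58.7
```

>>> drive_tool(targets=[0,0,0,0,0,-2,0,0,0,0,0,0,-5,0,0,0,0,0,0,-8,0,0,0,0,0,0,-12,0,0,0,-0.08,0,-3,-14,0,0,0,-0.16,0,-6.5,-15,0,0,0,-0.24,0,-10.5,-15,0,0,0,-0.32,0,-14.5,-15,0])

```text
clock: 6.8
tool_pos: [0.4648, 0.081, 0.1374]
eef_rot: [[0.944, 0.33, 0.003], [0.33, -0.944, 0.0], [0.003, 0.001, -1.0]]
wrist_force: [0.8, -0.0, -1.6]
finger_gap: 0.214
finger_force: 58.7
```

```bash
python3 - <<'E'
from h import *
go([.463,.343,.137],112.7)
E
```

```text
shift cm [  8.48 -24.79   0.04]
turn z -0.06 q7 -96.68798323076544
```

>>> drive_tool(targets=[0,0,-0.06,1.2,-3.8,0,0,0,0,-0.06,2.6,-7.6,-1,0,0,0,-0.06,3.9,-11.4,-2,0,0,0,-0.06,5.2,-15.2,-2,0,0,0,-0.06,6.5,-19,-2,0,0,0,-0.06,7.7,-22.5,-2,0,0,0,-0.06,8.5,-24.8,-2,0,0,0,-0.06,8.5,-24.8,-2,0])

```text
clock: 7.47
tool_pos: [0.4611, 0.3508, 0.1563]
eef_rot: [[0.92, 0.393, 0.001], [0.393, -0.92, 0.007], [0.003, -0.006, -1.0]]
wrist_force: [-0.2, 1.3, -1.3]
finger_gap: 0.217
finger_force: 58.8
```

```bash
python3 - <<'E'
from h import *; import pickle
s=r.sense(); im=r.capture("wrist"); cv2.imwrite("pics/w7.png",im); pickle.dump(s,open("w7.pkl","wb")); print(s["tool_pos"],s["eef_rot"][:,1])
E
```

```text
[0.46113205 0.3507615  0.15632442] [ 0.39282267 -0.91959186 -0.00641523]
```

View pics/w7.png

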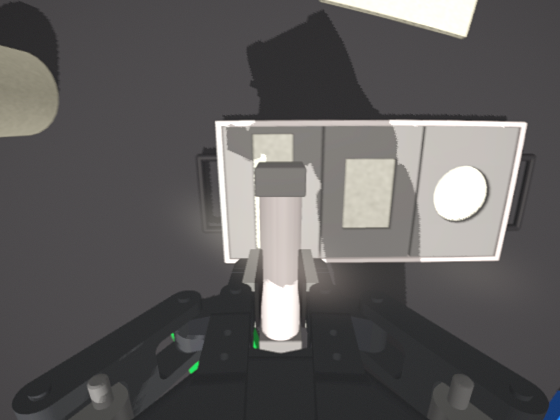

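The whole tray is visible, with outer rim corners at about (217,122), (525,122), (500,261) and (226,263). Recesses, left to right: long, rectangular, round. The rim's known size will check the camera height.

```bash
python3 - <<'E'
from h import *; import pickle; np.set_printoptions(precision=4,suppress=True)
s=pickle.load(open("w7.pkl","rb"))
P=[(217,122),(525,122),(500,261),(226,263)]
for z in(.03,.02,.01):
    c=np.array([plane("wrist",p,z,s) for p in P])[:,:2]
    L=[np.linalg.norm(c[i]-c[i-1]) for i in range(4)]
    m=c.mean(0); d=(c[0]+c[3]-c[1]-c[2]); d/=np.linalg.norm(d); e=c[0]+c[1]-c[2]-c[3]; print(z,"L",np.array(L),"c",m,"y ang",np.degrees(np.arctan2(d[1],d[0])),"x ang",np.degrees(np.arctan2(e[1],e[0])))
    print("  long",m+.102*d,"rect",m,"round",m-.102*d)
for z in(.02,.0): print("rect px",plane("wrist",(368,194),z,s))
E
```

```text
0.03 L [0.1517 0.3091 0.1541 0.3142] c [0.4992 0.2649] y ang 113.64501164398172 x ang 24.50974060466288
  long [0.4583 0.3584] rect [0.4992 0.2649] round [0.5401 0.1715]
0.02 L [0.1568 0.3195 0.1593 0.3248] c [0.4982 0.2611] y ang 113.64501164398172 x ang 24.509740604662895
  long [0.4572 0.3545] rect [0.4982 0.2611] round [0.5391 0.1677]
0.01 L [0.162  0.33   0.1645 0.3355] c [0.4971 0.2572] y ang 113.64501164398172 x ang 24.50974060466291
  long [0.4562 0.3507] rect [0.4971 0.2572] round [0.5381 0.1638]
rect px [0.4994 0.265  0.02  ]
rect px [0.4975 0.2575 0.    ]
```

```bash
python3 - <<'E'
from h import *; import pickle; np.set_printoptions(precision=4,suppress=True)
s=pickle.load(open("w7.pkl","rb")); z=s["tool_pos"][2]+.037
for p in [(281,164),(280,348)]: print(s["eef_rot"].T@(plane("wrist",p,z,s)-s["tool_pos"]))
s=r.sense(); print(s["tool_pos"]); go([.4585,.3582,.03],114,s)
E
```

```text
[ 0.0562  0.0003 -0.0368]
[-0.0455 -0.0001 -0.0372]
[0.4617 0.3462 0.156 ]
shift cm [ 0.16 -1.2  12.6 ]
turn z -0.018 q7 -114.32903117254378
```

>>> drive_tool(targets=[0,0,-0.018,0.15,-1.2,2,0,0,0,-0.018,0.15,-1.2,5,0,0,0,-0.018,0.15,-1.2,8,0,0,0,-0.018,0.15,-1.2,10.5,0,0,0,-0.018,0.15,-1.2,12,0,0,0,-0.018,0.15,-1.2,12.6,0,0,0,-0.018,0.15,-1.2,12.6,0,0,0,-0.018,0.15,-1.2,12.6,0])

```text
clock: 8.18
tool_pos: [0.4605, 0.3531, 0.0305]
eef_rot: [[0.916, 0.4, 0.001], [0.4, -0.916, -0.0], [0.0, 0.001, -1.0]]
wrist_force: [0.8, 1.0, -1.1]
finger_gap: 0.216
finger_force: 58.8
```

```bash
python3 - <<'E'
from h import *
go([.4585,.3582,.0085],114)
E
```

```text
shift cm [ 0.02 -0.55  2.2 ]
turn z -0.007 q7 -116.25417060022095
```

>>> drive_tool(targets=[0,0,0,0,-0.5,0,0,0,0,0,0,-0.5,0.4,0,0,0,0,0,-0.5,0.8,0,0,0,0,0,-0.5,1.2,0,0,0,0,0,-0.5,1.5,0,0,0,0,0,-0.5,1.8,0,0,0,0,0,-0.5,2.1,0,0,0,0,0,-0.5,2.1,0])

```text
clock: 8.85
tool_pos: [0.4575, 0.358, 0.0081]
eef_rot: [[0.916, 0.401, -0.001], [0.401, -0.916, -0.001], [-0.001, 0.001, -1.0]]
wrist_force: [-0.1, 0.0, -2.0]
finger_gap: 0.213
finger_force: 58.8
```

>>> drive_tool(targets=[0,0,0,0,0,0.1,0,0,0,0,0,0,0.2,0,0,0,0,0,0,0.2,0])

```text
clock: 9.1
tool_pos: [0.458, 0.3584, 0.0069]
eef_rot: [[0.916, 0.401, 0.0], [0.401, -0.916, 0.0], [0.0, 0.0, -1.0]]
wrist_force: [0.2, -1.0, -0.5]
finger_gap: 0.21
finger_force: 58.9
```

>>> drive_tool(targets=[0,0,0,0,0,0.1,0.1,0,0,0,0,0,0.1,0.3,0,0,0,0,0,0.1,0.5,0,0,0,0,0,0.1,0.5,0,0,0,0,0,-1,0.5,0,0,0,0,0,-4,0.6,0,0,0,0,0,-8,0.6,0,0,0,0,0,-12,0.6])

```text
clock: 9.77
tool_pos: [0.4571, 0.3578, 0.1282]
eef_rot: [[0.916, 0.401, -0.002], [0.401, -0.916, -0.001], [-0.002, 0.001, -1.0]]
wrist_force: [1.5, 0.7, 0.1]
finger_gap: 0.604
finger_force: 0.0
```

```bash
python3 - <<'E'
from h import *
s=r.sense();im=r.capture("wrist");cv2.imwrite("pics/w8.png",im);print(s["tool_pos"])
E
```

```text
[0.45714756 0.35779119 0.12819087]
```

View pics/w8.png

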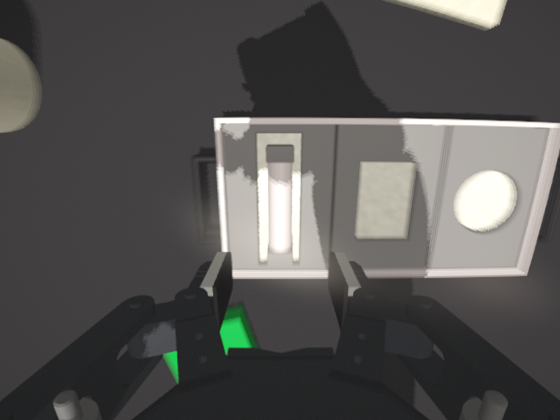

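The tube lies in the middle of the long recess, at (280,200). Next is the cassette.

```bash
python3 - <<'E'
from h import *
s=r.sense(); im=cv2.imread("pics/w8.png"); print("round",plane("wrist",(485.5,201),.02,s),"rect",plane("wrist",(386,201),.02,s))
go([.598,-.2165,.12],None,s)
E
```

```text
round [0.54719651 0.16626811 0.02      ] rect [0.50443102 0.26297126 0.02      ]
shift cm [-10.67  58.42   1.3 ]
```

>>> drive_tool(targets=[0,0,0,-0.7,3.9,-1,0.85,0,0,0,-1.4,7.9,-2,0.85,0,0,0,-2.1,11.9,-2,0.85,0,0,0,-2.8,15.9,-2,0.85,0,0,0,-3.6,19.9,-2,0.85,0,0,0,-4.3,23.9,-2,0.85,0,0,0,-5,27.9,-2,0.85,0,0,0,-5.8,31.9,-2,0.85])

```text
clock: 10.48
tool_pos: [0.5332, 0.041, 0.1477]
eef_rot: [[0.916, 0.401, 0.001], [0.401, -0.916, -0.0], [0.001, 0.0, -1.0]]
wrist_force: [1.4, 0.3, -0.6]
finger_gap: 0.847
finger_force: 0.0
```

>>> drive_tool(targets=[0,0,0,-0.7,4,0,0.85,0,0,0,-1.4,7.9,0,0.85,0,0,0,-2.1,11.9,0,0.85,0,0,0,-2.8,15.9,0,0.85,0,0,0,-3.6,19.9,0,0.85,0,0,0,-4.3,23.9,0,0.85,0,0,0,-4.9,26.3,1,0.85,0,0,0,-4.9,26.3,1,0.85])

```text
clock: 11.15
tool_pos: [0.5918, -0.2274, 0.1361]
eef_rot: [[0.92, 0.391, -0.001], [0.391, -0.92, -0.006], [-0.003, 0.005, -1.0]]
wrist_force: [-1.0, -0.3, -0.4]
finger_gap: 0.854
finger_force: 0.0
```

>>> drive_tool(targets=[0,0,0,0,0,0,0.85,0,0,0,0,0,0,0.85])

```text
clock: 11.32
tool_pos: [0.5933, -0.2162, 0.1373]
eef_rot: [[0.916, 0.402, 0.0], [0.402, -0.916, 0.001], [0.001, -0.001, -1.0]]
wrist_force: [0.0, 0.4, 0.4]
finger_gap: 0.851
finger_force: 0.0
```

```bash
python3 - <<'E'
from h import *
s=r.sense(); im=r.capture("wrist"); cv2.imwrite("pics/w9.png",im); print(s["tool_pos"])
u=np.array(proj("wrist",[.598,-.2165,.04],s)); print("pred",u)
hsv=cv2.cvtColor(im,cv2.COLOR_BGR2HSV); m=((im.min(2)>90)&(hsv[...,1]<70)).astype(np.uint8)
n,l,st,ce=cv2.connectedComponentsWithStats(m)
for i in range(1,n):
    if st[i,4]>300: print(st[i],ce[i],plane("wrist",ce[i],.04,s))
go([.598,-.2165,-.010],None,s)
E
```

```text
[ 0.59327225 -0.21620413  0.13725469]
pred [282.49059481 200.15963469]
[     0      0    560    392 144472] [287.72798189 164.1312365 ] [ 0.63090403 -0.20712967  0.04      ]
[ 401  330   62   90 2811] [426.62931341 382.03059409] [ 0.46088807 -0.46828197  0.04      ]
[  98  360   62   60 2078] [132.06785371 393.08229066] [ 0.29853295 -0.14615017  0.04      ]
shift cm [ 0.41  0.23 14.73]
```

View pics/w9.png

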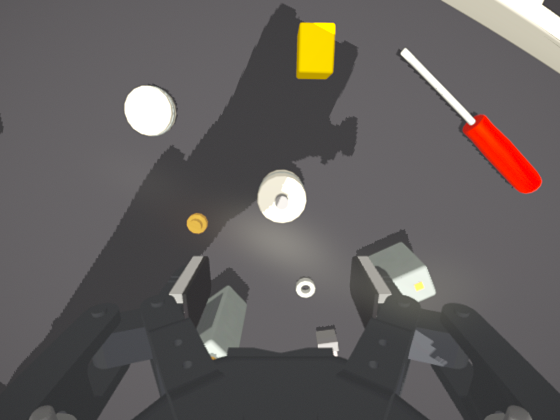

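>>> drive_tool(targets=[0,0,0,0.4,0.1,3,0.85,0,0,0,0.75,0.2,6,0.85,0,0,0,0.75,0.2,9,0.85,0,0,0,0.75,0.2,11.5,0.85,0,0,0,0.75,0.2,13.5,0.85,0,0,0,0.75,0.2,14.7,0.85,0,0,0,0.75,0.2,14.7,0.85,0,0,0,0.75,0.2,14.7,0.85])

```text
clock: 12.03
tool_pos: [0.6014, -0.2153, -0.0096]
eef_rot: [[0.915, 0.403, 0.0], [0.403, -0.915, 0.0], [0.0, -0.0, -1.0]]
wrist_force: [0.1, 0.3, 0.9]
finger_gap: 0.852
finger_force: 0.0
```

>>> drive_tool(targets=[0,0,0,0,0,0,0.5,0,0,0,0,0,0,0.4,0,0,0,0,0,0,0.4,0,0,0,0,0,0,0.4,0,0,0,0,0,0,0.4,0,0,0,0,0,0,0.4])

```text
clock: 12.53
tool_pos: [0.6026, -0.2167, -0.008]
eef_rot: [[0.916, 0.401, 0.003], [0.401, -0.916, -0.001], [0.003, 0.002, -1.0]]
wrist_force: [-0.2, -0.1, 6.8]
finger_gap: 0.516
finger_force: 61.2
```

>>> drive_tool(targets=[0,0,0,0,0,-2,0.4,0,0,0,0,0,-5,0.4,0,0,0,0,0,-9,0.4,0,0,0,0.3,-1.5,-12,0.4,0,0,0,1,-5,-13,0.4,0,0,0,2,-9,-13,0.4,0,0,0,3.2,-13,-13,0.4,0,0,0,4.4,-17,-13,0.4])

```text
clock: 13.2
tool_pos: [0.5732, -0.0421, 0.1214]
eef_rot: [[0.917, 0.4, 0.003], [0.4, -0.917, -0.0], [0.002, 0.001, -1.0]]
wrist_force: [1.2, 0.3, -0.3]
finger_gap: 0.517
finger_force: 61.2
```

```bash
python3 - <<'E'
from h import *
go([.541,.16,.13])
E
```

```text
shift cm [  5.13 -19.81  -0.87]
```

>>> drive_tool(targets=[0,0,0,1,-4,0,0.4,0,0,0,2,-8,-0.5,0.4,0,0,0,3,-12,-0.9,0.4,0,0,0,4,-16,-0.9,0.4,0,0,0,5.1,-19.5,-0.9,0.4,0,0,0,5.1,-19.5,-0.9,0.4,0,0,0,5.1,-19.5,-0.9,0.4,0,0,0,5.1,-19.5,-0.9,0.4])

```text
clock: 13.87
tool_pos: [0.5419, 0.1553, 0.1295]
eef_rot: [[0.916, 0.401, 0.001], [0.401, -0.916, -0.001], [0.001, 0.001, -1.0]]
wrist_force: [-0.3, -0.9, -0.2]
finger_gap: 0.514
finger_force: 61.2
```

```bash
python3 - <<'E'
from h import *; np.set_printoptions(precision=4,suppress=True)
s=r.sense(); im=r.capture("wrist"); cv2.imwrite("pics/w10.png",im); print(s["tool_pos"])
for X in [(.54,.1715,.02),(.4992,.2649,.02)]: print(np.round(proj("wrist",X,s)))
m=((im.min(2)>150)).astype(np.uint8)
n,l,st,ce=cv2.connectedComponentsWithStats(m)
for i in range(1,n):
    if 300<st[i,4]<30000: print(st[i],ce[i],plane("wrist",ce[i],.02,s))
E
```

```text
[0.5419 0.1553 0.1295]
[264. 196.]
[161. 196.]
[165   0  90  19 862] [222.5928   5.8063] [0.6788 0.2683 0.02  ]
[   0  114  251   11 1327] [129.896  118.3376] [0.5588 0.3147 0.02  ]
[ 32 132  57 121 702] [ 64.9772 173.792 ] [0.4822 0.3618 0.02  ]
[ 129  157   58   75 3691] [158.8033 193.3373] [0.5011 0.2681 0.02  ]
[   0  158  207  112 1173] [ 79.7187 247.8653] [0.409  0.3304 0.02  ]
[  34  159   37   85 1650] [ 52.0733 200.3394] [0.4493 0.3691 0.02  ]
[230 168  24  53 860] [241.9837 192.7384] [0.5347 0.1927 0.02  ]
[ 481  194   41   41 1266] [500.8523 213.9992] [ 0.6216 -0.0599  0.02  ]
[ 29 343  34  28 591] [ 42.8139 354.8511] [0.2404 0.3477 0.02  ]
```

View pics/w10.png

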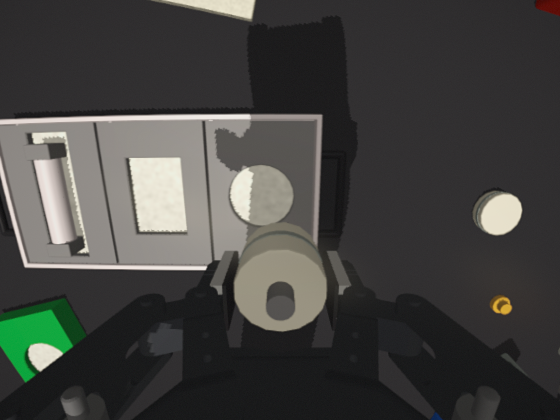

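```bash
python3 - <<'E'
from h import *; np.set_printoptions(precision=4,suppress=True)
s=r.sense(); R=s["eef_rot"]; t=plane("wrist",(261.5,195),.02,s)
q=plane("wrist",(281,285),s["tool_pos"][2]+.048,s); o=R.T@(q-s["tool_pos"]); q2=plane("wrist",(280,303),s["tool_pos"][2]+.060,s)
print("recess",t,"cassette in tool",o,R.T@(q2-s["tool_pos"]))
off=R@np.array([o[0],0,0]); go(np.array([t[0],t[1],.03])-off,None,s)
E
```

```text
recess [0.5405 0.1732 0.02  ] cassette in tool [ 0.0012  0.0004 -0.048 ] [-0.0004 -0.0001 -0.06  ]
shift cm [ 0.5  -1.82  9.93]
```

>>> drive_tool(targets=[0,0,0,0.5,-1.8,0,0.4,0,0,0,0.5,-1.8,3,0.4,0,0,0,0.5,-1.8,6,0.4,0,0,0,0.5,-1.8,8,0.4,0,0,0,0.5,-1.8,9,0.4,0,0,0,0.5,-1.8,9.5,0.4,0,0,0,0.5,-1.8,9.5,0.4,0,0,0,0.5,-1.8,9.5,0.4])

```text
clock: 14.58
tool_pos: [0.5399, 0.1738, 0.0347]
eef_rot: [[0.916, 0.4, 0.001], [0.4, -0.916, 0.0], [0.001, 0.0, -1.0]]
wrist_force: [0.3, 0.6, -0.0]
finger_gap: 0.519
finger_force: 61.2
```

```bash
python3 - <<'E'
from h import *
go([.5400,.1730,.0135])
E
```

```text
shift cm [-0.03  0.08  2.12]
```

>>> drive_tool(targets=[0,0,0,0,0,0.4,0.4,0,0,0,0,0,0.8,0.4,0,0,0,0,0,1.2,0.4,0,0,0,0,0,1.6,0.4,0,0,0,0,0,1.9,0.4,0,0,0,0,0,2.1,0.4,0,0,0,0,0,2.2,0.4,0,0,0,0,0,2.2,0.4])

```text
clock: 15.25
tool_pos: [0.5387, 0.1742, 0.012]
eef_rot: [[0.916, 0.401, -0.0], [0.401, -0.916, -0.0], [-0.001, 0.0, -1.0]]
wrist_force: [-1.4, -0.2, 2.0]
finger_gap: 0.518
finger_force: 61.8
```

>>> drive_tool(targets=[0,0,0,0,0,0.1,0.4,0,0,0,0,0,0.1,0.4])

```text
clock: 15.42
tool_pos: [0.5387, 0.1743, 0.012]
eef_rot: [[0.916, 0.401, -0.0], [0.401, -0.916, -0.0], [-0.0, 0.0, -1.0]]
wrist_force: [-3.7, -0.9, 10.3]
finger_gap: 0.517
finger_force: 62.7
```

>>> drive_tool(targets=[0,0,0,0,0,-0.05,0.6,0,0,0,0,0,-0.05,0.75,0,0,0,0,0,-0.1,0.8,0,0,0,0,0,-1,0.8,0,0,0,0,0,-4,0.8,0,0,0,0,0,-8,0.8,0,0,0,0,0,-12,0.8,0,0,0,0,0,-15,0.8])

```text
clock: 16.08
tool_pos: [0.5397, 0.1746, 0.1643]
eef_rot: [[0.916, 0.401, 0.003], [0.401, -0.916, 0.001], [0.003, 0.0, -1.0]]
wrist_force: [0.2, 1.2, -0.9]
finger_gap: 0.801
finger_force: 0.0
```

```bash
python3 - <<'E'
from h import *
go([.43,-.208,.19],61)
print(np.round(r.sense()["qpos"]))
E
```

```text
shift cm [-25.39  30.65  -2.64]
turn z 0.919 q7 -97.13538082134356
[-17.  38.  -9. 103.   8.  40. -97.]
```

>>> drive_tool(targets=[0,0,0.11,-2.5,3,-1,0.8,0,0,0.22,-5,6,-2,0.8,0,0,0.33,-7.5,9,-2.6,0.8,0,0,0.44,-10,12,-2.6,0.8,0,0,0.55,-12.5,15,-2.6,0.8,0,0,0.66,-15,18,-2.6,0.8,0,0,0.77,-17.5,21,-2.6,0.8,0,0,0.88,-20,24,-2.6,0.8])

```text
clock: 16.75
tool_pos: [0.4513, -0.1273, 0.1876]
eef_rot: [[0.891, -0.455, 0.001], [-0.455, -0.891, -0.0], [0.001, -0.0, -1.0]]
wrist_force: [0.2, -0.5, 1.2]
finger_gap: 0.802
finger_force: 0.0
```

```bash
python3 - <<'E'
from h import *
go([.43,-.208,.19],61)
E
```

```text
shift cm [ 1.77  8.15 -0.25]
turn z 0.034 q7 -104.21490210810327
```

>>> drive_tool(targets=[0,0,0.034,0.9,4,0,0.8,0,0,0.034,1.8,8.1,0,0.8,0,0,0.034,1.8,8.1,0,0.8,0,0,0.034,1.8,8.1,0,0.8,0,0,0.034,1.8,8.1,0,0.8])

```text
clock: 17.17
tool_pos: [0.4318, -0.2057, 0.1872]
eef_rot: [[0.877, -0.481, 0.001], [-0.481, -0.877, 0.001], [0.0, -0.001, -1.0]]
wrist_force: [0.4, 0.5, -0.5]
finger_gap: 0.804
finger_force: 0.0
```

```bash
python3 - <<'E'
from h import *
s=r.sense(); im=r.capture("wrist"); cv2.imwrite("pics/w11.png",im); print(s["tool_pos"])
for dz in(.096,):
  t=np.radians(151); a=np.array([np.cos(t),np.sin(t)]); b=np.array([-a[1],a[0]])
  for i,j in((1,1),(1,-1),(-1,-1),(-1,1)): print(np.round(proj("wrist",np.r_[np.array([.4338,-.2065])+i*.03*a+j*.018*b,dz],s)))
cv2.imwrite("pics/w11c.png",cv2.resize(cv2.convertScaleAbs(im[60:360,140:420],alpha=1.4,beta=20),None,fx=2,fy=2))
E
```

```text
[ 0.43180414 -0.20568499  0.18716545]
[299. 234.]
[261. 234.]
[260. 171.]
[300. 172.]
```

View pics/w11c.png

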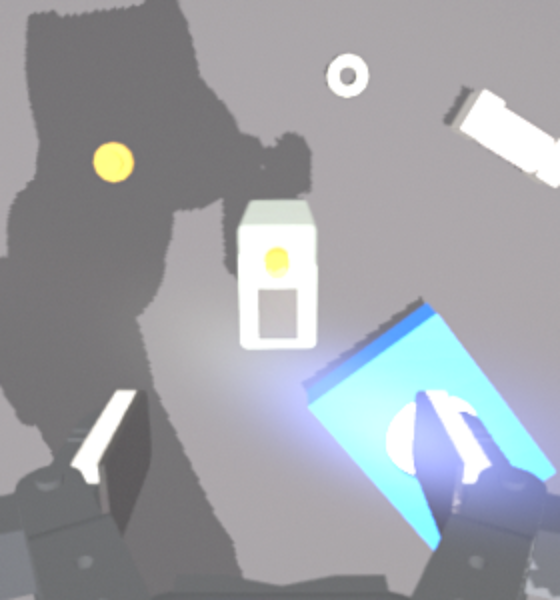

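The pump top spans full-frame columns 260–298 and rows 172–234, matching the prediction, and it is aligned with the gripper. Descending to grasp.

```bash
python3 - <<'E'
from h import *
go([.434,-.2065,.043],61)
E
```

```text
shift cm [ 0.25  0.09 14.41]
turn z 0.007 q7 -96.51904366590253
```

>>> drive_tool(targets=[0,0,0.007,0.2,0,3,0.8,0,0,0.007,0.2,0,6,0.8,0,0,0.007,0.2,0,9,0.8,0,0,0.007,0.2,0,11.5,0.8,0,0,0.007,0.2,0,13.4,0.8,0,0,0.007,0.2,0,14.4,0.8,0,0,0.007,0.2,0,14.4,0.8,0,0,0.007,0.2,0,14.4,0.8])

```text
clock: 17.88
tool_pos: [0.434, -0.2061, 0.0431]
eef_rot: [[0.875, -0.485, -0.0], [-0.485, -0.875, 0.0], [-0.0, -0.0, -1.0]]
wrist_force: [1.1, -0.1, 1.1]
finger_gap: 0.803
finger_force: 0.0
```

>>> drive_tool(targets=[0,0,0,0,0,0,0.5,0,0,0,0,0,0,0.25,0,0,0,0,0,0,0.25,0,0,0,0,0,0,0.25,0,0,0,0,0,0,0.25,0,0,0,0,0,0,0.25])

```text
clock: 18.38
tool_pos: [0.4345, -0.2072, 0.0443]
eef_rot: [[0.874, -0.486, 0.003], [-0.486, -0.874, -0.001], [0.003, -0.001, -1.0]]
wrist_force: [0.3, 0.8, 5.5]
finger_gap: 0.415
finger_force: 59.4
```

>>> drive_tool(targets=[0,0,0,0,0,-1,0.25,0,0,0,0,0,-3,0.25,0,0,0,0,0,-6,0.25,0,0,0,0,0,-9,0.25,0,0,0,0,0,-12,0.25,0,0,0,0,0,-14,0.25,0,0,0,0,0,-14,0.25,0,0,0,0,0,-14,0.25])

```text
clock: 19.05
tool_pos: [0.4335, -0.2073, 0.184]
eef_rot: [[0.874, -0.487, 0.002], [-0.487, -0.874, -0.001], [0.002, -0.0, -1.0]]
wrist_force: [0.2, 0.3, -4.5]
finger_gap: 0.409
finger_force: 61.1
```

```bash
python3 - <<'E'
from h import *
go([.4995,.255,.184],114)
E
```

```text
shift cm [-1.674e+01 -4.360e+01 -2.000e-02]
turn z -0.927 q7 -96.67452758975878
```

>>> drive_tool(targets=[0,0,-0.05,-0.7,-1.8,0,0.25,0,0,-0.12,-1.8,-4.5,0,0.25,0,0,-0.2,-2.9,-7.4,0,0.25,0,0,-0.28,-4,-10.4,0,0.25,0,0,-0.36,-5.1,-13.4,0,0.25,0,0,-0.44,-6.3,-16.4,0,0.25,0,0,-0.52,-7.4,-19.4,0,0.25,0,0,-0.6,-8.6,-22.4,0,0.25])

```text
clock: 19.72
tool_pos: [0.4657, 0.0316, 0.1813]
eef_rot: [[0.995, 0.095, -0.004], [0.095, -0.995, -0.001], [-0.004, 0.0, -1.0]]
wrist_force: [0.8, -0.3, -3.5]
finger_gap: 0.41
finger_force: 60.9
```

```bash
python3 - <<'E'
from h import *
go([.4995,.255,.184],114)
E
```

```text
shift cm [  5.49 -21.91  -0.29]
turn z -0.323 q7 -99.03089025940034
```

>>> drive_tool(targets=[0,0,-0.06,0.8,-3.2,-0.2,0.25,0,0,-0.12,1.6,-6.4,-0.2,0.25,0,0,-0.18,2.4,-9.6,-0.2,0.25,0,0,-0.24,3.2,-12.8,-0.2,0.25,0,0,-0.3,4,-15.8,-0.2,0.25,0,0,-0.323,4.7,-18.6,-0.2,0.25,0,0,-0.323,5.3,-20.6,-0.2,0.25,0,0,-0.323,5.5,-21.4,-0.2,0.25])

```text
clock: 20.38
tool_pos: [0.501, 0.2529, 0.183]
eef_rot: [[0.913, 0.408, -0.003], [0.408, -0.913, 0.002], [-0.002, -0.003, -1.0]]
wrist_force: [-0.3, 0.9, -4.4]
finger_gap: 0.411
finger_force: 61.1
```

>>> drive_tool(targets=[0,0,0,0,0,0,0.25,0,0,0,0,0,0,0.25,0,0,0,0,0,0,0.25])

```text
clock: 20.63
tool_pos: [0.5017, 0.2455, 0.1839]
eef_rot: [[0.916, 0.401, -0.002], [0.401, -0.916, -0.003], [-0.003, 0.002, -1.0]]
wrist_force: [0.2, -0.8, -3.5]
finger_gap: 0.411
finger_force: 61.1
```

```bash
python3 - <<'E'
from h import *; np.set_printoptions(precision=4,suppress=True)
s=r.sense(); im=r.capture("wrist"); cv2.imwrite("pics/w12.png",im); print(s["tool_pos"])
# cassette stub / seated check and tray rim: bright edges
for n,X in dict(cass=(.54,.173,.06),rect=(.4995,.265,.02)).items(): print(n,np.round(proj("wrist",X,s)))
m=((im.min(2)>130)).astype(np.uint8)
n,l,st,ce=cv2.connectedComponentsWithStats(m)
for i in range(1,n):
    if 300<st[i,4]<30000: print(st[i],ce[i])
go([.4995,.265,.09],114,s)
E
```

```text
[0.5017 0.2455 0.1839]
cass [359. 192.]
rect [264. 184.]
[ 208    0  149   37 2982] [298.9054  11.673 ]
[  115   114   292   230 28191] [247.5149 192.0539]
[ 523  181   37   37 1009] [541.1754 199.4678]
shift cm [ 0.61 -1.9   9.39]
turn z -0.007 q7 -104.47650787167454
```

>>> drive_tool(targets=[0,0,0,0.6,-1.9,0,0.25,0,0,0,0.6,-1.9,1,0.25,0,0,0,0.6,-1.9,3.5,0.25,0,0,0,0.6,-1.9,6,0.25,0,0,0,0.6,-1.9,8,0.25,0,0,0,0.6,-1.9,9,0.25,0,0,0,0.6,-1.9,9,0.25,0,0,0,0.6,-1.9,9,0.25])

```text
clock: 21.35
tool_pos: [0.5004, 0.2678, 0.095]
eef_rot: [[0.915, 0.402, -0.0], [0.402, -0.915, -0.0], [-0.0, 0.0, -1.0]]
wrist_force: [0.1, 0.4, -4.6]
finger_gap: 0.407
finger_force: 61.1
```

```bash
python3 - <<'E'
from h import *
go([.4998,.2658,.0645],114)
E
```

```text
shift cm [-0.14  0.15  3.05]
turn z -0.005 q7 -107.77132448857533
```

>>> drive_tool(targets=[0,0,0,-0.1,0.15,0.5,0.25,0,0,0,-0.1,0.15,1,0.25,0,0,0,-0.1,0.15,1.5,0.25,0,0,0,-0.1,0.15,1.9,0.25,0,0,0,-0.1,0.15,2.3,0.25,0,0,0,-0.1,0.15,2.6,0.25,0,0,0,-0.1,0.15,2.85,0.25,0,0,0,-0.1,0.15,2.85,0.25])

```text
clock: 22.02
tool_pos: [0.4996, 0.2664, 0.0658]
eef_rot: [[0.915, 0.403, -0.001], [0.403, -0.915, -0.001], [-0.001, 0.0, -1.0]]
wrist_force: [0.4, 0.1, -3.7]
finger_gap: 0.41
finger_force: 61.3
```

>>> drive_tool(targets=[0,0,0,0,0,0.1,0.25,0,0,0,0,0,0.15,0.25,0,0,0,0,0,0.2,0.25])

```text
clock: 22.27
tool_pos: [0.5001, 0.2666, 0.0645]
eef_rot: [[0.915, 0.403, 0.0], [0.403, -0.915, 0.0], [0.0, 0.0, -1.0]]
wrist_force: [-0.4, -0.2, -4.5]
finger_gap: 0.413
finger_force: 61.3
```

>>> drive_tool(targets=[0,0,0,0,0,0.1,0.25,0,0,0,0,0,0.15,0.25,0,0,0,0,0,0.15,0.25])

```text
clock: 22.52
tool_pos: [0.5001, 0.2667, 0.0643]
eef_rot: [[0.915, 0.403, 0.001], [0.403, -0.915, 0.0], [0.001, 0.0, -1.0]]
wrist_force: [-2.3, -0.9, 8.1]
finger_gap: 0.409
finger_force: 62.5
```

Seated: the force reversed to +8 N at the expected height. Releasing.

>>> drive_tool(targets=[0,0,0,0,0,-0.1,0.45,0,0,0,0,0,-0.1,0.6,0,0,0,0,0,-0.1,0.7,0,0,0,0,0,-0.1,0.7,0,0,0,0,0,-2,0.7,0,0,0,0,0,-5,0.7,0,0,0,0,0,-9,0.7,0,0,0,0,0,-13,0.7])

```text
clock: 23.18
tool_pos: [0.4992, 0.2661, 0.1936]
eef_rot: [[0.915, 0.403, -0.002], [0.403, -0.915, -0.001], [-0.002, 0.0, -1.0]]
wrist_force: [1.2, 0.8, 0.6]
finger_gap: 0.696
finger_force: 0.0
```

>>> drive_tool(targets=[0,0,0,-2,0,-4,0.7,0,0,0,-4,0,-5,0.7,0,0,0,-4,0,-5,0.7,0,0,0,-4,0,-5,0.7])

```text
clock: 23.52
tool_pos: [0.4632, 0.2504, 0.2438]
eef_rot: [[0.915, 0.403, 0.002], [0.403, -0.915, 0.001], [0.002, 0.0, -1.0]]
wrist_force: [0.7, -0.2, -0.3]
finger_gap: 0.7
finger_force: 0.0
```

```bash
python3 - <<'E'
from h import *; np.set_printoptions(precision=4,suppress=True)
s=r.sense(); im=r.capture("wrist"); cv2.imwrite("pics/w13.png",im); print(s["tool_pos"])
hsv=cv2.cvtColor(im,cv2.COLOR_BGR2HSV)
m=(cv2.inRange(hsv,(8,110,80),(35,255,255))); n,l,st,ce=cv2.connectedComponentsWithStats(m)
for i in range(1,n):
    if st[i,4]>20: print("brass",st[i],ce[i],plane("wrist",ce[i],.128,s))
# pump expected; nipple location predicted from w11 (in pump x)
t=np.radians(24); a=np.array([np.cos(t),np.sin(t)]); print("top corners",[np.round(proj("wrist",np.r_[np.array([.4998,.2662])+i*.03*a+j*.018*np.array([-a[1],a[0]]),.116],s)) for i,j in((1,1),(1,-1),(-1,-1),(-1,1))])
print("stub",proj("wrist",[.5395,.173,.072],s),"cass top",proj("wrist",[.5395,.173,.06],s),"tube",proj("wrist",[.4585,.3582,.043],s))
sc,sd=r.capture("scene"),r.capture("side")
for nm,i2,y in(("scene",sc,None),("side",sd,None)):
    h=cv2.cvtColor(i2,cv2.COLOR_BGR2HSV); mm=cv2.inRange(h,(8,110,80),(30,255,255)); n,l,st,ce=cv2.connectedComponentsWithStats(mm)
    print(nm,[(np.round(ce[i]),st[i,4]) for i in range(1,n) if st[i,4]>8])
    o=cv2.imread(f"pics/{nm}0.png")
    for lab,X in dict(pack=(.565,-.353,.03),dish=(.622,-.065,.008),short=(.429,-.356,.012)).items():
        x,y=np.round(proj(nm,X)).astype(int); w=24
        print(nm,lab,cv2.phaseCorrelate(*[cv2.cvtColor(q[y-w:y+w,x-w:x+w],cv2.COLOR_BGR2GRAY).astype(np.float32) for q in(o,i2)]))
E
```

```text
[0.4632 0.2504 0.2438]
brass [273 140  12  13 122] [278.4836 145.6557] [0.5115 0.2733 0.128 ]
brass [516 235  18  15 212] [524.7123 242.3208] [ 0.5285 -0.0162  0.128 ]
top corners [array([262., 128.]), array([299., 128.]), array([298., 188.]), array([263., 188.])]
stub (np.float64(367.41971223129326), np.float64(155.5626247810234)) cass top (np.float64(364.5467294491871), np.float64(154.5028007733806)) tube (np.float64(199.9821720136939), np.float64(152.4937367099228))
scene [(array([447.,  86.]), np.int32(138)), (array([396., 186.]), np.int32(33)), (array([229., 278.]), np.int32(99)), (array([128., 293.]), np.int32(10)), (array([529., 314.]), np.int32(277)), (array([119., 305.]), np.int32(9)), (array([521., 316.]), np.int32(11)), (array([243., 351.]), np.int32(702))]
scene pack ((-0.12316549754926953, 0.043987578584577136), 1.024166464029501)
scene dish ((-0.04421876779881728, -0.008926891939768922), 0.9992980005012618)
scene short ((0.08389131515887271, 0.04364942264709981), 0.9770215483796265)
side [(array([100.,  51.]), np.int32(332)), (array([289., 113.]), np.int32(32)), (array([396., 121.]), np.int32(11)), (array([446., 260.]), np.int32(578)), (array([338., 262.]), np.int32(119)), (array([397., 332.]), np.int32(9)), (array([418., 342.]), np.int32(14))]
side pack ((-0.06771418474421509, -0.11376768741612509), 0.9597899234957166)
side dish ((-0.032609410168991104, 0.05247376534866888), 0.93827431773146)
side short ((0.016321828018586615, 0.09791838961480792), 0.9560977091184921)
```

```bash
python3 - <<'E'
from h import *; np.set_printoptions(precision=4,suppress=True)
print("nipple",two((396,186),(289,113)))
s=r.sense(); im=cv2.imread("pics/w13.png"); g=cv2.medianBlur(cv2.cvtColor(im,cv2.COLOR_BGR2GRAY),3)
c=cv2.HoughCircles(g[100:220,300:430],cv2.HOUGH_GRADIENT,1,10,param1=80,param2=12,minRadius=14,maxRadius=34)
if c is not None:
    for x,y,q in c[0][:4]: print(x+300,y+100,q,plane("wrist",(x+300,y+100),.06,s),plane("wrist",(x+300,y+100),.02,s))
print("wrist f",s["wrist_force"],s["finger_force"])
E
```

```text
nipple (array([0.5121, 0.2722, 0.1232]), np.float64(0.002406605255817777))
356.5 150.5 23.0 [0.5394 0.1844 0.06  ] [0.5404 0.1734 0.02  ]
369.5 161.5 25.7 [0.5343 0.1639 0.06  ] [0.5346 0.1506 0.02  ]
344.5 188.5 20.8 [0.4925 0.1763 0.06  ] [0.488  0.1644 0.02  ]
348.5 156.5 15.0 [0.5292 0.1899 0.06  ] [0.529  0.1795 0.02  ]
wrist f [-0.7496 -0.6436  0.1008] 0.0
```

```bash
python3 - <<'E'
from h import *; np.set_printoptions(precision=4,suppress=True)
s=r.sense(); im=cv2.imread("pics/w13.png"); g=cv2.cvtColor(im,cv2.COLOR_BGR2GRAY)
print(g[120:196:4,328:404:4])
c=cv2.HoughCircles(cv2.medianBlur(g,3)[110:200,320:420],cv2.HOUGH_GRADIENT,1,5,param1=80,param2=6,minRadius=17,maxRadius=21)
for x,y,q in c[0][:3]: print(x+320,y+110,q,plane("wrist",(x+320,y+110),.06,s))
E
```

```text
[[133 132 132 132 132 132 157 206 205 205 204 204 204 203 203 203 202 191
  255]
 [132 131 132 132 132 132 132 207 205 205 205 204 204 203 203 202 202 182
  255]
 [132 131 132 132 131 141 210 237 255 215 197 204 204 203 202 202 202 164
  255]
 [132 132 132 130 208 212 211 211 208 229 255 170 204 204 202 202 202 153
  255]
 [132 132 130 209 210 207 213 208 211 210 229 255 166 204 203 202 202 164
  255]
 [132 131 181 211 207 157 155 177 210 221 255 255 254 204 203 202 202 183
  192]
 [132 130 210 215 144 158 208 208 208 206 255 255 255 188 203 202 203 225
  141]
 [132 131 212 172 152 203 208 208 208 208 255 255 255 195 203 203 203 255
   88]
 [131 134 210 136 150 208 208 208 207 186 241 255 255 255 204 203 202 255
   77]
 [131 131 210 119 160 208 207 208  89 129 126 255 255 255 203 203 201 255
   77]
 [131 129 206 127 178 207 207 209 101 129 127 255 255 255 203 203 192 255
   78]
 [131 131 179 200 145 208 207 206 207 171 255 255 255 218 204 203 177 255
   80]
 [131 130 129 199 171 202 207 206 206 204 255 255 255 204 204 204 166 255
   80]
 [130 130 129 128 149 198 201 207 206 211 255 254 204 205 204 204 165 249
   67]
 [129 129 129 130 130 129 128 138 163 202 210 206 205 205 205 204 186 232
   51]
 [129 129 130 129 130 129 129 128 129 175 207 206 206 205 205 204 229 168
   67]
 [129 130 129 129 130 129 129 130 130 131 207 207 206 205 205 203 255 118
   75]
 [130 130 129 129 129 130 130 129 129 128 208 206 206 205 204 203 255  91
   81]
 [129 128 129 129 129 129 129 130 130 129 204 207 206 204 204 201 255  76
   82]]
361.5 156.5 19.3 [0.5356 0.1756 0.06  ]
351.5 153.5 19.1 [0.5338 0.1882 0.06  ]
353.5 148.5 19.3 [0.54   0.1888 0.06  ]
```

```bash
python3 -c "
from cell import r
print(r.sign_off())"
```

```text
the job is handed in; nothing more can be done
None
```

I packed the pump, cassette and long tube holder into their recesses, checked the look-alikes are where they started, and handed the job in at about 24 s on the robot's clock; sign-off returned no verdict.

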